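Rock the stuck tube block out of the dry-block heater and hold it clear

TASK

Switch the dry-block heater off by pushing its red-tipped toggle all the way to the back, then take the empty aluminium tube block by its black T-handle, rock it side to side until it works free of the well, and finish while still holding it just clear, about 15 mm above the heater's top and still over the well, so that I can check the well underneath. The block is a tight fit and a straight pull would bring the whole heater up with it: keep the heater standing where it is, and leave the other things on the bench alone.

Things in the scene. Friction and masses are not known exactly. Their poses are not given: they have to be found in the camera images.
- heater: White bench dry-block heater, loose on rubber feet, 4 kg: 240 mm deep (its x), 200 mm wide (y), flat top 80 mm above the bench, sloping keypad at the front. Origin: centre of its underside. x points to its back, y to its left, z up; at yaw 0 its front faces the robot.
- well (a point): Centre of the well's mouth in the heater's top (heater x = +45, y = 0, z = 80 mm). The well is 67 mm along heater x, 56 mm along y, 26 mm deep. Sprung brass strips on its left and right walls grip the block: a straight pull needs some 50 N and lifts the heater instead, but rocked by about 10 N sideways at the handle, one side slides up at a time and stays where it has got to.
- strip_left_line (a point): Middle of the line, along heater x, where the left brass strip touches the block's left face: 14 mm above the well floor, 25 mm left of the well's centre. The strip is 44 mm long, springs back up to 5 mm and drags with 25 to 31 N. The block's left side is free once it has risen about 14 mm.
- strip_right_line (a point): The same for the right strip and the block's right face, 25 mm right of the well's centre.
- switch (a joint): Power toggle on the heater's top, a steel bat 30 mm long with a red ball tip of 13 mm diameter; its pivot is at heater x = -45 mm, y = -55 mm, z = 80 mm. 0 rad (start, on): leans to the heater's front by 0.35 rad; 0.7 rad (off): leans as far to the back. It stays where it is left; about 2 N at the tip moves it.
- switch_tip (a point): Centre of the toggle's red ball tip, 28 mm above the heater's top.
- block: Empty aluminium tube block with eight tube holes, a steel stem and a black T-handle, 0.4 kg: 64 mm (its x) by 50 mm (y) by 44 mm high. Origin: centre of its underside, z up. Starts seated on the well floor (origin 54 mm above the bench), axes parallel to the heater's. With 3 mm of room left and right, 1.5 mm front and back, it can tilt left and right (about its x) by up to about 0.15 rad.
- block_handle (a point): Middle of the T-handle's grip bar, on the block's axis 102 mm above its underside (156 mm above the bench at the start). The bar is round, 14 mm in diameter, 70 mm long, lies along the block's x axis and can turn between the finger pads; a 9 mm stem goes down from its middle.
- block_left (a point): Middle of the block's lower left edge: 25 mm from its origin along its +y.
- block_right (a point): Middle of the block's lower right edge: 25 mm from its origin along its -y.
- spare_block: Bystander: aluminium block 64 x 50 x 44 mm with four wide holes and no handle, on the bench. Origin: centre of its underside.
- cover: Bystander: clear plastic cover of the heater, 120 x 90 x 50 mm with a blue knob, on the bench. Origin: centre of its underside.
- rack: Bystander: blue tube rack 90 x 140 x 50 mm with three capped tubes 92 mm tall. Origin: centre of its underside.
- timer: Bystander: white bench timer 55 x 70 x 18 mm. Origin: centre of its underside.
- wash_bottle: Bystander: white bottle with blue cap, 60 mm in diameter, 130 mm tall. Origin: centre of its underside.
- mouse: Bystander: black computer mouse, 100 x 58 x 32 mm. Origin: centre of its underside.
Things that resemble listed ones, but are neither listed nor needed, are in the scene too. What is shaped like the block but yellow is not meant.

How it is judged (in metres and radians):
On the way, in this order (a step that is already met when the one before it is completed fails the run):
1. the toggle is pushed over to off while the block still sits in the well (value of joint switch above 0.5 rad and z of block in the frame of heater below 0.058 m), for 0.1 s.
2. the block is rocked: tilted to its left or right by at least 1.7 degrees from the heater while the well still grips it (angle between the y axis of block and the y axis of heater, either way round above 0.03 rad and z of block in the frame of heater below 0.067 m), for 0.05 s.
At the end, for the whole second after the job is handed in: Toggle off (over 0.5 rad); the gripper alone holds the block, still, its lower left and right edges 3 mm or more above the heater's top, its underside at most 35 mm above it, within 25 mm of the well's centre, not touching the heater, which stands flat within 40 mm of its start (value of joint switch above 0.5 rad and height (world z) of each of block_left, block_right above 0.083 m and height (world z) of block below 0.115 m and horizontal distance between block and well below 0.025 m and contact force between block and the fingers above 1 N and contact force between block and heater below 0.1 N and linear speed of block below 0.03 m/s and height (world z) of heater below 0.004 m and angle between heater's own z axis and vertical below 0.03 rad and distance of heater from where it was at the start of the episode below 0.04 m); the arm keeps its last pose, push and grip.
It fails at once if the heater is lifted (over 10 mm), tipped (over 0.12 rad) or dragged (over 40 mm) (height (world z) of heater above 0.01 m or angle between heater's own z axis and vertical above 0.12 rad or distance of heater from where it was at the start of the episode above 0.04 m).
It fails at once if another thing on the bench is shifted by more than 30 mm (distance of any of spare_block, cover, rack, timer, wash_bottle, mouse from where it was at the start of the episode above 0.03 m).
It also fails if it takes over 51 s, if anything falls off the work surface, if the arm or the gripper's body presses on something with over 40 N, if the wrist force passes 120 N, or if a joint passes its speed limit or range.

ROBOT

A 6-joint arm with a two-finger parallel gripper is mounted at the origin on the work surface. World frame = base frame: x ahead of the robot, y to its left, z up, the work surface at z = 0. Lengths are in mm, angles in rad, forces in N, time in s.
With the tool pointing down it reaches from about 350 to 775 mm from the base axis. Payload 7.3 kg.
Tool frame: the origin (TCP) lies at the very end of the fingers, on their centre line; the grasp point (between the pads) lies 19 mm behind it; x points along the fingers, z is the direction in which the jaws open and shut, and the axes are right-handed (so a half turn about x gives the same grasp; the last joint's range is limited). The gripper opens to 92 mm and grips with 3 to 60 N. Pads are 19 mm wide; open, the fingers measure 130 mm over their backs; the gripper's body (75 mm by 190 mm) begins 47 mm behind the grasp point.
Start: joints at [-1.314, 0.342, 1.524, -0, 1.275, -0.146], TCP at [205.821, -482.993, 226.741] pointing down, gripper open.
Joint ranges: [-2.53, 2.53], [-0.77, 2.02], [0.04, 2.7], [-1, 4.14], [0.28, 2.66], [-3.11, 3.11]. Speed limits (rad/s): [2.57, 2.57, 3.14, 3.14, 3.14, 3.14].

INTERFACE

Orientations are given as [roll, pitch, yaw] about the fixed x, y, z axes, in that order (R = Rz(yaw) Ry(pitch) Rx(roll)).
In Python, from plant import * gives the robot as it stands.
- The arm moves only by the tool carry_out, never from a script. Its argument "rows" is a list of rows, each a list of 4 numbers: the shift along the world's x, y, z in mm, then the turn about the world's z in degrees. In form: [[x, y, z, twist], ...]. A call has 1 to 20 rows; each row is the pose to reach, as a shift and turn from the pose measured when the call began; what a row does not reach only later rows make up. A row lasts 1/12 s, in which the tool goes at most 41.7 mm and 7.16 degrees, less where a joint would pass 70% of its speed; a pose out of reach is approached as far as the arm can. A call with a gripper value outside its range is refused whole. "hand" is the finger opening in mm, from 0 to 91.8, set as the call begins (left out, the last holds). The fingers move at their own pace and stop on an object; the grip force is fixed at half the most. Time passes only in rows, so rows that repeat a pose let the fingers close. It gives the time, the measured TCP pose, the force and the opening at its end, in the units of the state.
- get_obs(): the state, without advancing time (a new reading comes with each control period).
- capture(name): name is "side" or "top" or "wrist"; returns the picture (420x560x3 uint8, red, green, blue); there is no depth.
- camera_info(name): a dict with "camera_matrix" (3x3 intrinsics, pixels), "pose" (4x4, takes a point from camera to world coordinates); the wrist camera has in their place "mount" (4x4, takes a point from camera to tool coordinates, whose origin is the TCP and whose axes are the tool frame's). Camera axes: x right, y down, z forward; pixel columns grow to the right and rows downward; lengths in mm; the calibration is good to about 2 mm. A picture is of the moment at which its call begins: read the wrist's pose just before it. camera_info takes no time and is no camera call.
- close_job(): hands the job in, once; it reports no verdict.
The state is a dict: "time": time; "joint_positions": joint angles; "dq": joint speeds; "tau": joint torques, N m; "tool_pos": TCP position; "tcp_rot": TCP orientation; "contact_force": force on the tool from outside, world axes, zero at the start; "moment": the same for the moment, N m; "grip_width": finger opening in mm.
Only numpy, scipy, OpenCV 4.12 (cv2) and the standard library are available. Lean on these libraries where they do the work, as an engineer would, in place of code of your own. Each camera call takes 0.05 s, during which the arm holds its last target. There are 200 camera calls.

## Working session

There is one attempt and no reset: what is moved stays moved. The work goes in short steps, Python scripts to look and compute and a tool call to move; the robot and the scene stay as the last step left them, time stands still between calls to the robot, and variables do not carry over. Pictures are saved under pics/ and viewed, about 8 in all and at most 12, crops included, and the job is handed in when it is done.

Besides the shell and the picture viewer there is one more tool, called after "Emit:" in YAML: its name, and indented under it one key for each argument. carry_out: Moves the arm, as the interface text tells. Its arguments: {"type":"object","properties":{"rows":{"type":"array"},"hand":{"type":"number"}},"required":["rows"]}

```bash
mkdir -p pics; python3 - <<'E'
from plant import *
import cv2
o=get_obs();print(o)
for n in("side","top"):
    im=capture(n);cv2.imwrite(f"pics/{n}0.png",im[:,:,::-1].copy())
    i=camera_info(n);print(n,i)
print(camera_info("wrist"))
E
```

```text
{'time': 0.0, 'joint_positions': array([-1.31401989e+00,  3.42729984e-01,  1.52502025e+00, -5.51477232e-05,
        1.27539820e+00, -1.46025128e-01]), 'dq': array([ 2.20352631e-03,  8.09546219e-04, -2.01926617e-03, -2.77151736e-04,
        7.74444286e-05, -2.49848329e-03]), 'tau': array([-2.91107077e-03, -4.31250215e+01, -2.44223589e+01,  7.14996387e-02,
        5.59731235e-02, -1.53703463e-04]), 'tool_pos': array([ 205.68568267, -482.58330827,  226.04007082]), 'tcp_rot': array([3.02945024, 1.56923966, 1.86147156]), 'contact_force': array([ 0.55739407, -0.22946124,  0.29914839]), 'moment': array([ 0.01588798, -0.02804635, -0.02830335]), 'grip_width': 91.83107387671316}
side {'camera_matrix': array([[476.16969443,   0.        , 278.02114577],
       [  0.        , 476.16969443, 209.75181746],
       [  0.        ,   0.        ,   1.        ]]), 'pose': array([[-6.86943116e-01, -5.13428358e-01,  5.14296098e-01,
        -1.81887612e+02],
       [-7.26687508e-01,  4.79602462e-01, -4.91840161e-01,
         6.62917311e+02],
       [ 5.86701140e-03, -7.11598763e-01, -7.02561584e-01,
       
[... 456 characters left out ...]
01],
       [-1.40555625e-02, -9.11656874e-02, -9.95736541e-01,
         1.73160895e+03],
       [ 0.00000000e+00,  0.00000000e+00,  0.00000000e+00,
         1.00000000e+00]])}
{'camera_matrix': array([[345.1446339 ,   0.        , 277.23946997],
       [  0.        , 345.1446339 , 213.06836363],
       [  0.        ,   0.        ,   1.        ]]), 'mount': array([[-3.05634193e-04, -2.74883673e-01,  9.61477443e-01,
        -1.59131882e+02],
       [-6.86639151e-05, -9.61477480e-01, -2.74883705e-01,
         7.44052142e+01],
       [ 9.99999951e-01, -1.50032665e-04,  2.74985804e-04,
         5.33788474e-01],
       [ 0.00000000e+00,  0.00000000e+00,  0.00000000e+00,
         1.00000000e+00]])}
```

View pics/top0.png

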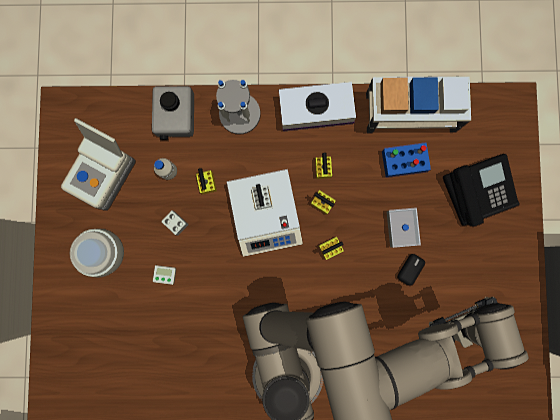

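View pics/side0.png

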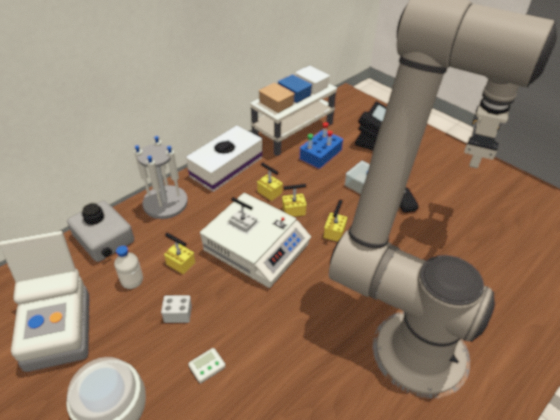

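The top view shows the heater at about (265,212) with its handle at (258,195) and red tip at (285,220). There are yellow decoys around it. Next I'll enlarge both views.

```bash
python3 - <<'E'
import cv2,numpy as np
a=cv2.imread("pics/top0.png")[160:265,215:355];b=cv2.imread("pics/side0.png")[180:295,190:330]
f=lambda i:cv2.resize(i,None,fx=5,fy=5,interpolation=cv2.INTER_CUBIC)
cv2.imwrite("pics/ta.png",f(a));cv2.imwrite("pics/sb.png",f(b))
E
```

```text
(no output)
```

View pics/ta.png

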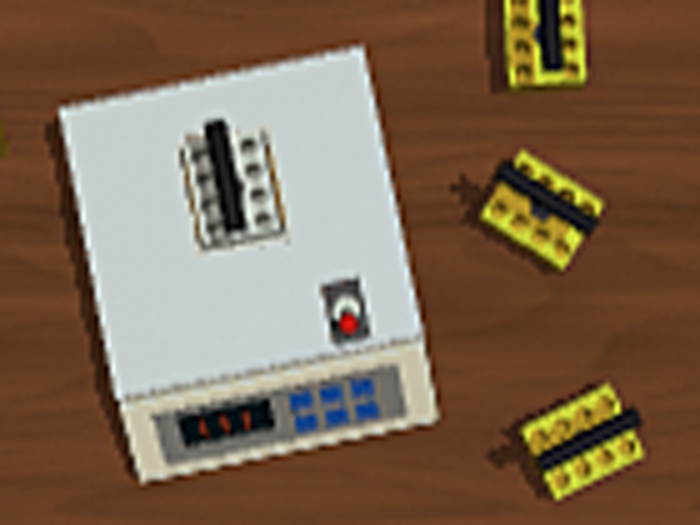

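View pics/sb.png

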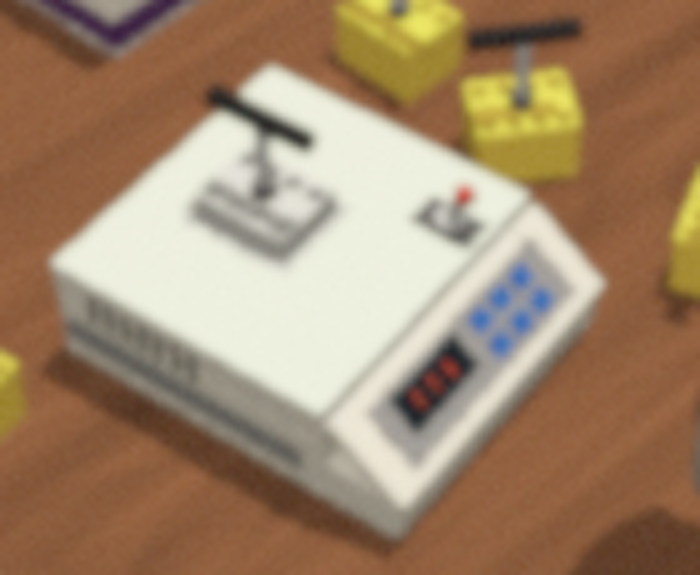

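```bash
cat > h.py <<'E'
import numpy as np, cv2
from plant import *
from scipy.optimize import least_squares
def proj(n,P,pose=None):
    i=camera_info(n);T=np.array(i["pose"] if pose is None else pose);q=(np.atleast_2d(P)-T[:3,3])@T[:3,:3]
    p=q@i["camera_matrix"].T;return p[:,:2]/p[:,2:]
def W(h,P):
    x,y,a=h;c,s=np.cos(a),np.sin(a);P=np.atleast_2d(P).astype(float)
    return np.c_[x+c*P[:,0]-s*P[:,1],y+s*P[:,0]+c*P[:,1],P[:,2]]
E
python3 - <<'E'
from h import *
H=[[120,100,80],[120,-100,80],[45,0,156],[-55,-55,108]]
t=np.array([[60,106],[364,46],[225,176],[348,323]])/5+[214.6,159.6]
s=np.array([[50,262],[272,65],[261,119],[463,196]])/5+[189.6,179.6]
f=lambda h:np.r_[proj("top",W(h,H))-t,proj("side",W(h,H))-s].ravel()
r=least_squares(f,[600,0,0.2]);print(r.x,np.round(r.fun.reshape(2,-1,2),1))
print("heater",r.x,"\n",W(r.x,H+[[45,0,80],[-45,-55,80],[-35,-55,108]]))
def tri(a,b):return least_squares(lambda p:np.r_[proj("top",p)[0]-a,proj("side",p)[0]-b],[600,0,100]).x
for k in range(4):print(tri(t[k],s[k]))
for p in ([322,202],[323,165],[331,247],[205,180]):
  i=least_squares(lambda q:proj("top",[q[0],q[1],102])[0]-p,[600,0]).x;print("decoy",i)
E
```

```text
[5.28712884e+02 7.05765469e+01 1.94109280e-01] [[[-0.6 -0. ]
  [-0.4 -0.2]
  [-0.4 -0.3]
  [-0.5 -0.2]]

 [[ 0.6 -0.4]
  [ 0.3  0. ]
  [ 0.1 -0.4]
  [ 0.6 -0.1]]]
heater [5.28712884e+02 7.05765469e+01 1.94109280e-01] 
 [[627.17000662 191.8456485   80.        ]
 [665.74853056  -4.39832591  80.        ]
 [572.86777819  79.25671482 156.        ]
 [485.35488507   6.00035989 108.        ]
 [572.86777819  79.25671482  80.        ]
 [495.16708379   7.92928608  80.        ]
 [504.97928251   9.85821228 108.        ]]
[628.85539857 191.59715387  76.43632009]
[666.0770132   -4.8096331   79.41703121]
[572.92613543  78.92339649 153.98969024]
[486.20398896   5.50430021 106.45141861]
decoy [ 554.78652925 -114.84629778]
decoy [ 672.79416171 -119.08161944]
decoy [ 413.19845449 -141.67959252]
decoy [626.79623042 255.56592588]
```

```bash
python3 - <<'E'
from h import *
from scipy.spatial.transform import Rotation as Ro
R=Ro.from_euler("xyz",get_obs()["tcp_rot"]).as_matrix();print(R.round(3))
a=.194;y=np.array([-np.sin(a),np.cos(a),0]);z=R[:,2]
d=np.degrees(np.arctan2(y[1],y[0])-np.arctan2(z[1],z[0]));print("twist mod 180",d%180,d%180-180)
h=[528.7,70.6,.194];p=np.array(get_obs()["tool_pos"])
print("pre",W(h,[-88,-55,100])-p,"end",W(h,[-48,-55,100])-p,p)
E
```

```text
[[-0.     0.92   0.392]
 [ 0.001  0.392 -0.92 ]
 [-1.     0.    -0.001]]
twist mod 180 168.03572093867132 -11.964279061328682
pre [[ 247.20932856  482.28899403 -126.12788562]] end [[ 286.45896638  490.00040966 -126.12788562]] [ 205.74466471 -482.62236041  226.12788562]
```

Emit:
carry_out:
  hand: 0
  rows:
    - [16, 32, 0, -1]
    - [33, 64, 0, -2]
    - [49, 96, 0, -3]
    - [66, 128, 0, -4]
    - [82, 161, 0, -5]
    - [99, 193, 0, -6]
    - [115, 225, 0, -7]
    - [132, 257, 0, -8]
    - [148, 289, 0, -9]
    - [165, 321, 0, -10]
    - [181, 354, 0, -11]
    - [198, 386, 0, -12]
    - [214, 418, 0, -12]
    - [230, 450, 0, -12]
    - [247, 482, 0, -12]
    - [247, 482, -20, -12]
    - [247, 482, -40, -12]
    - [247, 482, -60, -12]
    - [247, 482, -60, -12]
    - [247, 482, -60, -12]

```text
time: 1.77
tool_pos: [452.1, -0.5, 165.6]
tcp_rot: [-2.352, 1.567, 2.554]
contact_force: [0.3, 0.1, 0.3]
grip_width: 0.5
```

```bash
python3 - <<'E'
from h import *
o=get_obs();im=capture("wrist");cv2.imwrite("pics/w1.png",im[:,:,::-1].copy())
from scipy.spatial.transform import Rotation as Ro
T=np.eye(4);T[:3,:3]=Ro.from_euler("xyz",o["tcp_rot"]).as_matrix();T[:3,3]=o["tool_pos"]
T=T@camera_info("wrist")["mount"];h=[528.7,70.6,.194]
print("predicted px: tip, bar ends",proj("wrist",W(h,[[-55,-55,108],[10,0,156],[80,0,156],[120,-100,80]]),T).round(1))
print(W(h,[-88,-55,100])-o["tool_pos"],o["contact_force"])
E
```

```text
predicted px: tip, bar ends [[ 276.7  180.6]
 [ 154.    58.1]
 [ 136.3 -134.7]
 [ 355.  -130. ]]
[[  0.89638828   0.13493426 -65.58479269]] [0.27432228 0.05063296 0.28707049]
```

View pics/w1.png

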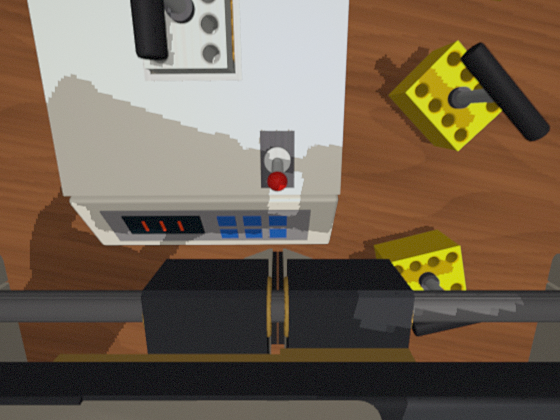

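The wrist view shows the red tip at (277,181), where it was predicted, and the handle end at (150,50). Next I'll descend and push the toggle.

Emit:
carry_out:
  rows:
    - [1, 0, -30, 0]
    - [1, 0, -60, 0]
    - [1, 0, -66, 0]
    - [1, 0, -66, 0]
    - [6, 1, -66, 0]
    - [11, 2, -66, 0]
    - [16, 3, -66, 0]
    - [20, 4, -66, 0]
    - [24, 5, -66, 0]
    - [28, 5, -66, 0]
    - [32, 6, -66, 0]
    - [36, 7, -66, 0]
    - [39, 7, -66, 0]
    - [39, 7, -66, 0]

```text
time: 2.98
tool_pos: [489.2, 6.5, 100.0]
tcp_rot: [-1.974, 1.563, 2.932]
contact_force: [-12.7, -0.0, 8.5]
grip_width: 0.5
```

```bash
python3 - <<'E'
from h import *
o=get_obs();im=capture("side");cv2.imwrite("pics/s2.png",cv2.resize(im[170:295,180:340,::-1],None,fx=4,fy=4,interpolation=2));print(o["tool_pos"],o["contact_force"])
E
```

```text
[489.19986415   6.4674389  100.01099417] [-12.70614462  -0.02099789   8.49469189]
```

View pics/s2.png

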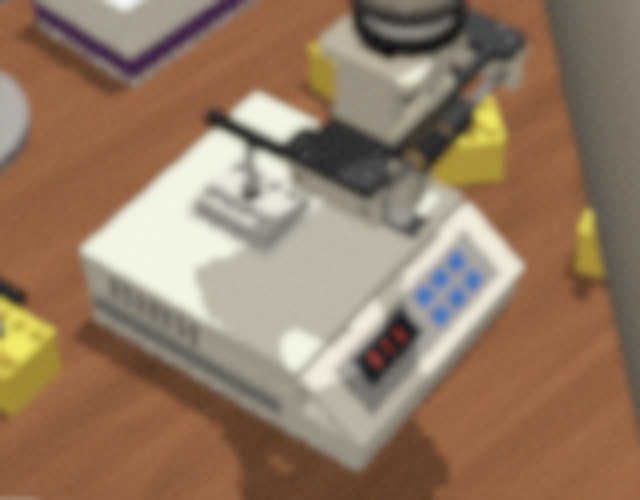

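Emit:
carry_out:
  rows:
    - [-8, -2, 0, 0]
    - [-20, -4, 0, 0]
    - [-37, -7, 20, 0]
    - [-37, -7, 60, 0]
    - [-37, -7, 100, 0]
    - [-37, -7, 120, 0]
    - [-37, -7, 120, 0]
    - [-37, -7, 120, 0]
  hand: 60

```text
time: 3.7
tool_pos: [453.2, -0.8, 221.0]
tcp_rot: [-2.057, 1.567, 2.849]
contact_force: [-0.2, 0.8, -0.2]
grip_width: 48.9
```

```bash
python3 - <<'E'
from h import *
o=get_obs();im=capture("wrist");cv2.imwrite("pics/w2.png",im[:,:,::-1].copy())
from scipy.spatial.transform import Rotation as Ro
T=np.eye(4);T[:3,:3]=Ro.from_euler("xyz",o["tcp_rot"]).as_matrix();T[:3,3]=o["tool_pos"]
T=T@camera_info("wrist")["mount"];h=[528.7,70.6,.194]
print("pred px: tip off, bar near,far end, pivot",proj("wrist",W(h,[[-35,-55,108],[10,0,156],[80,0,156],[-45,-55,80]]),T).round(1))
p=o["tool_pos"];print(p,W(h,[45,0,137])-p,o["contact_force"])
z=T[:3,:3]
R=Ro.from_euler("xyz",o["tcp_rot"]).as_matrix();print("jaw yaw err deg",np.degrees(np.arctan2(R[1,1],R[0,1])-.194))
E
```

```text
pred px: tip off, bar near,far end, pivot [[276.2 143. ]
 [184.8  74. ]
 [175.3 -62.8]
 [276.3 152.1]]
[453.15969827  -0.75629752 221.04099509] [[119.69614428  80.0316401  -84.04099509]] [-0.15309143  0.78835198 -0.18681321]
jaw yaw err deg -0.021344573794576324
```

View pics/w2.png

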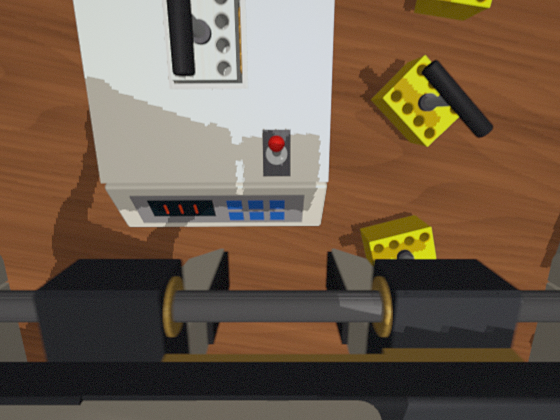

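The tip is now at (276,143), which matches the fully-off prediction, and the heater hasn't moved. Next is the handle.

Emit:
carry_out:
  rows:
    - [30, 20, 0, 0]
    - [60, 40, 0, 0]
    - [90, 60, 0, 0]
    - [120, 80, 0, 0]
    - [120, 80, 0, 0]
    - [120, 80, -30, 0]
    - [120, 80, -60, 0]
    - [120, 80, -78, 0]
    - [120, 80, -84, 0]
    - [120, 80, -84, 0]
    - [120, 80, -84, 0]

```text
time: 4.67
tool_pos: [572.3, 79.3, 135.6]
tcp_rot: [-1.978, 1.564, 2.928]
contact_force: [-0.1, -0.7, 0.4]
grip_width: 60.0
```

Emit:
carry_out:
  rows:
    - [0, 0, 0, 0]
    - [0, 0, 0, 0]
    - [0, 0, 0, 0]
    - [0, 0, 0, 0]
    - [0, 0, 0, 0]
    - [0, 0, 0, 0]
    - [0, 0, 0, 0]
    - [0, 0, 0, 0]
    - [0, 0, 0, 0]
    - [0, 0, 0, 0]
  hand: 0

```text
time: 5.5
tool_pos: [572.2, 80.1, 135.7]
tcp_rot: [-2.122, 1.563, 2.784]
contact_force: [-1.0, 5.1, 1.1]
grip_width: 12.8
```

Emit:
carry_out:
  rows:
    - [-0.4, 2, 0.4, 0]
    - [-0.8, 4, 0.8, 0]
    - [-1.2, 6, 1.4, 0]
    - [-1.6, 8, 2, 0]
    - [-1.9, 10, 2.4, 0]
    - [-2.2, 11, 2.8, 0]
    - [-2.2, 11, 2.8, 0]
    - [-2.2, 11, 2.8, 0]

```text
time: 6.17
tool_pos: [570.3, 88.2, 137.6]
tcp_rot: [-1.478, 1.563, -2.855]
contact_force: [2.3, -8.8, -5.7]
grip_width: 13.3
```

Emit:
carry_out:
  rows:
    - [0.4, -2, 0.5, 0]
    - [0.8, -4, 1, 0]
    - [1.2, -6, 1.6, 0]
    - [1.6, -8, 2.2, 0]
    - [2, -10, 2.8, 0]
    - [2.4, -12, 3.4, 0]
    - [2.8, -14, 4, 0]
    - [3.2, -16, 4.6, 0]
    - [3.6, -18, 5.1, 0]
    - [3.9, -19.6, 5.5, 0]
    - [3.9, -19.6, 5.5, 0]
    - [3.9, -19.6, 5.5, 0]

```text
time: 7.17
tool_pos: [572.9, 71.4, 141.8]
tcp_rot: [-1.968, 1.56, 2.938]
contact_force: [-0.9, 10.9, -6.5]
grip_width: 13.1
```

```bash
python3 - <<'E'
from h import *
o=get_obs();im=capture("side");cv2.imwrite("pics/s3.png",cv2.resize(im[170:295,180:340,::-1],None,fx=5,fy=4.8,interpolation=2));print(o["tool_pos"],o["contact_force"],o["moment"])
h=[528.7,70.6,.194]
print(((proj("side",W(h,[[120,100,80],[-120,100,0],[-120,-100,0]]))-[180,170]+.5)*[5,4.8]).round())
E
```

```text
[572.94224017  71.36896368 141.75033216] [-0.87341986 10.87268312 -6.45832084] [ 1.99859578  0.02776797 -0.09014246]
[[104. 298.]
 [448. 575.]
 [647. 360.]]
```

View pics/s3.png

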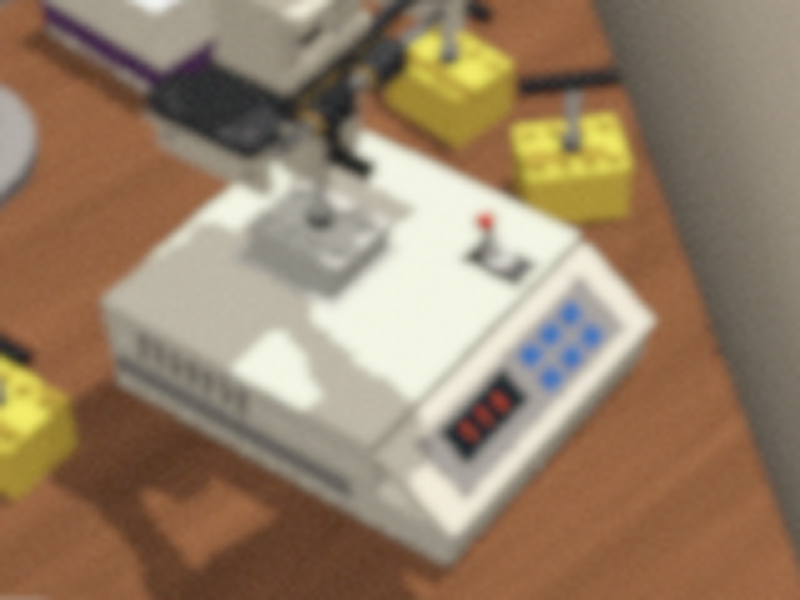

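The heater stands in place at (104,298), the toggle leans back, and the block is tilted with its left side up. I'll rock it back the other way.

Emit:
carry_out:
  rows:
    - [-0.4, 2, 0.5, 0]
    - [-0.8, 4, 1, 0]
    - [-1.2, 6, 1.6, 0]
    - [-1.6, 8, 2.2, 0]
    - [-2, 10, 2.8, 0]
    - [-2.4, 12, 3.4, 0]
    - [-2.8, 14, 4, 0]
    - [-3.2, 16, 4.6, 0]
    - [-3.6, 18, 5.2, 0]
    - [-4, 20, 5.8, 0]
    - [-4.2, 21, 6.2, 0]
    - [-4.2, 21, 6.2, 0]
    - [-4.2, 21, 6.2, 0]

```text
time: 8.3
tool_pos: [568.4, 89.8, 146.5]
tcp_rot: [-1.624, 1.558, -3.001]
contact_force: [4.0, -7.6, -10.4]
grip_width: 13.2
```

Emit:
carry_out:
  rows:
    - [0.4, -2, 0.5, 0]
    - [0.8, -4, 1, 0]
    - [1.2, -6, 1.6, 0]
    - [1.6, -8, 2.2, 0]
    - [2, -10, 2.8, 0]
    - [2.4, -12, 3.4, 0]
    - [2.8, -14, 4, 0]
    - [3.2, -16, 4.6, 0]
    - [3.6, -18, 5.1, 0]
    - [3.9, -20, 5.5, 0]
    - [3.9, -20, 5.5, 0]
    - [3.9, -20, 5.5, 0]

```text
time: 9.3
tool_pos: [572.3, 69.9, 152.4]
tcp_rot: [-1.627, 1.558, -3.004]
contact_force: [-0.1, 2.1, -1.4]
grip_width: 13.0
```

Emit:
carry_out:
  rows:
    - [-0.2, 2, 0.6, 0]
    - [-0.4, 4, 1.2, 0]
    - [-0.6, 6, 2, 0]
    - [-0.8, 8, 2.8, 0]
    - [-1, 9.5, 3.6, 0]
    - [-1, 9.5, 4.4, 0]
    - [-1, 9.5, 5, 0]
    - [-1, 9.5, 5, 0]

```text
time: 9.97
tool_pos: [571.3, 79.3, 157.5]
tcp_rot: [-1.609, 1.558, -2.986]
contact_force: [-0.3, -2.0, -4.6]
grip_width: 13.2
```

Emit:
carry_out:
  rows:
    - [0, 0, 2, 0]
    - [0, 0, 4, 0]
    - [0, 0, 6, 0]
    - [0, 0, 8, 0]
    - [0.5, 0, 11, 0]
    - [1, 0, 14, 0]
    - [1.5, 0, 17, 0]
    - [1.5, 0, 20, 0]
    - [1.5, 0, 20, 0]
    - [1.5, 0, 20, 0]
    - [1.5, 0, 20, 0]
    - [1.5, 0, 20, 0]
    - [1.5, 0, 20, 0]
    - [1.5, 0, 20, 0]
    - [1.5, 0, 20, 0]
    - [1.5, 0, 20, 0]

```text
time: 11.3
tool_pos: [572.8, 79.3, 177.4]
tcp_rot: [-1.609, 1.558, -2.987]
contact_force: [-0.1, -0.8, -4.5]
grip_width: 13.3
```

```bash
python3 - <<'E'
from h import *
o=get_obs();im=capture("side");cv2.imwrite("pics/s4.png",cv2.resize(im[150:295,180:340,::-1],None,fx=5,fy=4.1,interpolation=2));print(o["tool_pos"],o["contact_force"])
h=[528.7,70.6,.194]
c=W(h,[[45,0,0]])[0];A=[[77,25,95],[77,-25,95],[13,25,95],[13,-25,95],[13,25,139],[13,-25,139],[77,25,139],[120,100,80],[-120,100,0],[-120,-100,0]]
print(((proj("side",W(h,A))-[180,150]+.5)*[5,4.1]).round())
E
```

```text
[572.83091698  79.27420379 177.39652781] [-0.10645513 -0.81535857 -4.5197696 ]
[[246. 284.]
 [301. 243.]
 [334. 323.]
 [388. 281.]
 [331. 278.]
 [387. 236.]
 [241. 239.]
 [104. 336.]
 [448. 573.]
 [647. 389.]]
```

View pics/s4.png

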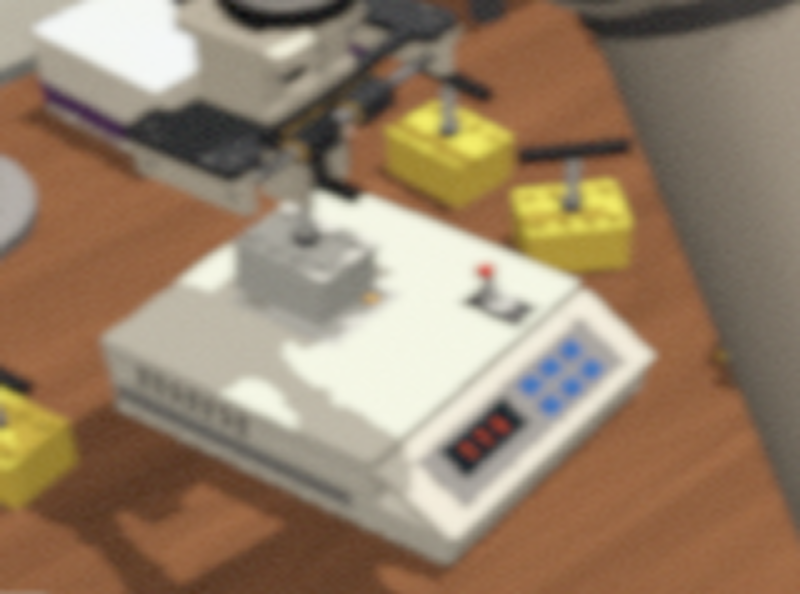

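```bash
python3 - <<'E'
from h import *
im=np.mean([capture("side").astype(float) for _ in range(6)],0).astype(np.uint8)
cv2.imwrite("pics/s5.png",cv2.resize(im[185:235,215:265,::-1],None,fx=12,fy=12,interpolation=2))
h=[528.7,70.6,.194]
for t in (-.12,-.06,0,.06,.12):  # tilt toward left about the handle
    P=np.array([[77,25,0],[13,25,0],[13,-25,0],[77,25,44],[13,25,44],[13,-25,44]],float);y=P[:,1].copy();z=P[:,2]-102
    Q=np.c_[P[:,0],y*np.cos(t)+z*np.sin(t),197+z*np.cos(t)-y*np.sin(t)]
    print(t,((proj("side",W(h,Q))-[215,185]+.5)*12).round().tolist())
print(get_obs()["tool_pos"])
E
```

```text
-0.12 [[136.0, 430.0], [349.0, 547.0], [481.0, 439.0], [138.0, 285.0], [355.0, 401.0], [489.0, 295.0]]
-0.06 [[153.0, 421.0], [366.0, 537.0], [497.0, 421.0], [148.0, 283.0], [365.0, 398.0], [499.0, 283.0]]
0 [[170.0, 412.0], [382.0, 527.0], [512.0, 402.0], [158.0, 279.0], [374.0, 394.0], [508.0, 270.0]]
0.06 [[187.0, 400.0], [399.0, 515.0], [528.0, 383.0], [168.0, 275.0], [384.0, 390.0], [516.0, 257.0]]
0.12 [[204.0, 388.0], [415.0, 502.0], [543.0, 362.0], [178.0, 270.0], [394.0, 384.0], [525.0, 243.0]]
[572.82262092  79.28834827 177.4551356 ]
```

View pics/s5.png

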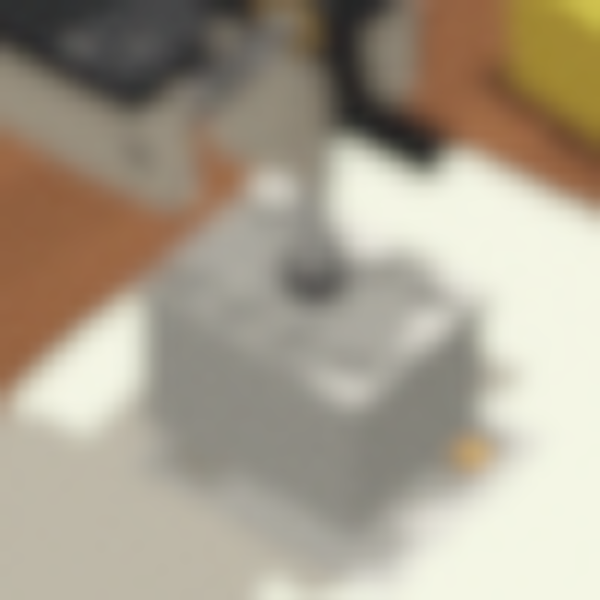

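The block hangs with its top corner at (352,405), which means a tilt of about 0.12 rad to the right. That puts its underside about 12 mm left of the well's centre, so I'll shift it back for margin.

Emit:
carry_out:
  rows:
    - [0.5, -2, 0, 0]
    - [1, -4, 0, 0]
    - [1.5, -7, 0, 0]
    - [2, -10, 0, 0]
    - [2, -10, 0, 0]
    - [2, -10, 0, 0]
    - [2, -10, 0, 0]
    - [2, -10, 0, 0]
    - [2, -10, 0, 0]
    - [2, -10, 0, 0]
    - [2, -10, 0, 0]
    - [2, -10, 0, 0]

```text
time: 12.65
tool_pos: [574.8, 69.4, 177.5]
tcp_rot: [-1.609, 1.558, -2.986]
contact_force: [0.9, 0.2, -4.3]
grip_width: 12.9
```

```bash
python3 - <<'E'
from h import *
o=get_obs();print(o["tool_pos"],o["contact_force"],o["grip_width"],abs(o["dq"]).max())
im=np.vstack([cv2.resize(capture("top")[160:265,215:355],None,fx=4,fy=2.8*4/2.8,interpolation=2)])
cv2.imwrite("pics/t6.png",im[:,:,::-1])
h=[528.7,70.6,.194]
print(((proj("top",W(h,[[120,100,80],[120,-100,80],[-35,-55,108]]))-[215,160]+.5)*4).round())
print(close_job())
E
```

```text
[574.82066053  69.37864836 177.4810378 ] [ 0.88911942  0.21134947 -4.26703756] 12.903203971970457 0.0020338732801808528
[[ 46.  85.]
 [290.  36.]
 [272. 233.]]
the job is handed in; nothing more can be done
None
```

I pushed the toggle fully to off, then took the block by its T-handle and rocked it left, right, left, right until it came free. I handed the job in at about 12.7 s with the gripper still holding the block over the well; no verdict was reported.

**Toggle and heater:** After the push, the wrist camera showed the red tip at the fully-off position. The side view after lifting the block showed the toggle still leaning back and the heater standing flat where it started. Sideways force stayed under about 13 N throughout.

**Block at the end:** The wrist force was about 4.3 N, which is the block's weight alone, so nothing else is bearing on it. The arm was still. I put the underside at about 96 mm above the bench, or 16 mm above the heater's top.

**Tilt:** The block is not hanging level. It leans about 0.12 rad to the right, so its lower edges are roughly 13 and 19 mm above the heater's top. The lean had put its underside about 12 mm left of the well's centre, so I moved it 10 mm to the right to bring it back over the well.

**Not checked:** I did not view a picture after that last move. The final position over the well comes from the measured tool position. I did not measure the other things on the bench, and no move brought the tool near them.

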